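# Crank an ultrasound test phantom fast in its holder

## Robot

A 7-joint arm with a two-finger parallel gripper is mounted at the origin on the work surface. World frame = base frame: x ahead of the robot, y to its left, z up, the work surface at z = 0. Lengths are in m, angles in rad, forces in N, time in s.
With the tool pointing down it reaches from about 0.4 to 0.75 m from the base axis. Payload 19.5 kg.
Tool frame: the origin (TCP) lies at the very end of the fingers, on their centre line; the grasp point (between the pads) lies 19 mm behind it; z points along the fingers, y is the direction in which the jaws open and shut (so a half turn about z gives the same grasp; the last joint's range is limited). The gripper opens to 85 mm and grips with 20 to 120 N. Pads are 22 mm wide; open, the fingers measure 114 mm over their backs; the gripper's body (76 mm by 85 mm) begins 54 mm behind the grasp point. The pads swing forward as they close: fully open they stand 13 mm farther back than shut.
Start: joints at [-1.357, 0.707, -0.028, 1.485, 0.022, 0.951, -0.075], TCP at [0.145, 0.556, 0.231] pointing down, gripper open.
Joint ranges: [-2.71, 2.71], [-0.32, 2.16], [-1.57, 1.52], [0, 2.45], [-1.46, 4.6], [0, 2.02], [-2.83, 2.83]. Speed limits (rad/s): [1.89, 1.89, 2.57, 2.57, 3.01, 3.01, 3.01].

## Interface

Orientations are given as a 3x3 rotation matrix whose columns are the frame's x, y, z axes.
In Python, from rig import * gives the robot as it stands.
- The arm moves only by the tool drive_tool, never from a script. Its argument "steps" is a list of rows, each a list of 2 entries, a list of its own where there are three numbers: the shift along the tool's x, y, z in mm, then the turn about the tool's z in degrees. A call has exactly 5 rows; each row is the pose to reach, as a shift and turn from the pose commanded when the call began, along the tool's axes at that moment; what a row does not reach only later rows make up. A row lasts 1/12 s, in which the tool goes at most 41.7 mm and 7.16 degrees, less where a joint would pass 70% of its speed; a pose out of reach is approached as far as the arm can. A call with a gripper value outside its range is refused whole. "gripper" is the finger opening in mm, from 0 to 85.4, set as the call begins (left out, the last holds). The fingers move at their own pace and stop on an object; "force" is the grip in N (left out, the last holds). Time passes only in rows, so rows that repeat a pose let the fingers close, or fill a call up. It gives the time, the measured TCP pose, the force and the opening at its end, in the units of the state.
- read_state(): the state, without advancing time (a new reading comes with each control period).
- camera(name): name is "side" or "top" or "wrist"; returns a dict with "image" (400x640x3 uint8, red, green, blue), "intrinsics" (3x3 intrinsics, pixels), "origin" and "orientation" of the camera in the world; the wrist camera has in their place "mount" (4x4, takes a point from camera to tool coordinates, whose origin is the TCP and whose axes are the flange's). Camera axes: x right, y down, z forward; pixel columns grow to the right and rows downward; lengths in m; the calibration is good to about 2 mm. A picture is of the moment at which its call begins: read the wrist's pose just before it. There is no depth.
- sign_off(): hands the job in, once; it reports no verdict.
The state is a dict: "clock": time; "qpos": joint angles; "joint_vel": joint speeds; "tau": joint torques, N m; "tool_pos": TCP position; "orientation": TCP orientation; "ft_force": force on the tool from outside, world axes, zero at the start; "torque": the same for the moment, N m; "opening": finger opening in m.
Only numpy, scipy, OpenCV 4.12 (cv2) and the standard library are available. Lean on these libraries where they do the work, as an engineer would, in place of code of your own. Each camera call takes 0.05 s, during which the arm holds its last target. There are 200 camera calls.

## Task

Secure the ultrasound test phantom in its crank holder: stand the loose crank on the holder's square brass drive spindle, fully down, and let go of it; then take the crank again by its free-spinning black grip and wind clockwise (seen from above) until the orange sprung pad has pushed the phantom against the blue end stop and is itself pressed in by about 10 mm, gently, never squashed to its limit. Leave the crank seated on the spindle and disturb nothing else on the table.

Things in the scene. Friction and masses are not known exactly. Their poses are not given: they have to be found in the camera images.
- crank: Loose crank, 0.45 kg, 155 mm long, standing on its hub. Origin: centre of the hub's underside; z up the hub axis, x along the arm to the grip. Dark hub 40 x 40 x 34 mm tall; from below a square socket 18.5 mm wide, 34 mm deep, sides parallel to x and y. Yellow arm 22 mm wide at z 34 to 46 mm, x -55 to +85 mm. Counterweight 40 mm diameter at x = -52 mm, z 34 to 56 mm.
- crank_boss (a point): Point in the crank's red boss, on the hub axis, 64 mm above the hub's underside and 12 mm below the boss's top. The boss stands on the arm (z 46 to 76 mm), 30 mm along the crank's x, 24 mm along its y, flat-sided: carry the crank by it, gripped across y.
- crank_grip: The crank's black round grip, upright, 26 mm diameter, 79 mm tall, spinning freely on a pin parallel to the hub axis, 70 mm from it. Origin: centre of the grip's underside (48 mm above the hub's underside); z up. Its own yaw means nothing.
- spindle_seat (a point): On the spindle axis, top of the 46 mm round flange at the foot of the square brass spindle, 62 mm above the table: the hub's underside must come down to here. x, y parallel to the square's sides, turning with it. Square 16 mm wide, rising 24 mm, then a round taper 8 mm more. The crank fits at any quarter turn, about 1.2 mm play all round. The white gearbox below is 75 x 70 mm.
- spindle (a joint): Turning of the drive spindle, rad, 0 at the start, grows clockwise seen from above (range 0 to 18.5). Each clockwise turn moves the jaw and its pad 30 mm towards the end stop. Turning takes about 0.3 N m (4 to 5 N at the grip); it stays where it is left.
- pad (a joint): How far the orange sprung pad is pressed in against the blue jaw, m: 0 free, 0.020 at its limit; spring 1500 N/m. Pushing the phantom along its floor alone may press it in by up to about 5 mm before the end stop is reached.
- pad_face (a point): Centre of the orange pad's front face (120 mm wide, 50 mm tall), which presses the phantom; y of this point's frame is the pushing direction, towards the end stop.
- holder: Phantom holder fixed on the table: aluminium base plate 150 x 360 mm, 12 mm thick. Origin: centre of its underside. y: the clamping direction from the gearbox (spindle axis at y = -130 mm) to the end stop. x across. The moving blue jaw is 140 mm wide, its top 77 mm above the table.
- stop: Blue end stop bolted on the holder's plate, 130 mm wide, 60 mm tall. Origin: bottom centre of the face that looks at the phantom, 12 mm above the table. It is set at a different place along the holder each time.
- phantom: Grey ultrasound test phantom, loose on the holder's plate between pad and stop, 100 (x) x 120 (y) x 58 mm, about 0.5 kg. Origin: centre of its underside.
- gel: Bystander, leave alone: ultrasound gel bottle, clear with blue label and cap, 60 mm diameter, 170 mm tall, standing. Origin: centre of its underside.
- jar: Bystander, leave alone: amber glass jar with steel lid, 80 mm diameter, 90 mm tall. Origin: centre of its underside.
- bowl: Bystander, leave alone: steel bowl, 120 mm across, 50 mm tall. Origin: centre of its underside.
- probe: Bystander, leave alone: white ultrasound probe lying flat, about 135 mm long, 28 mm high. Origin: centre of its underside.
- clippers: Bystander, leave alone: green hair clippers lying flat, about 160 mm long, 35 mm high. Origin: centre of its underside.
- weight: Bystander, leave alone: steel calibration weight for the animal scales, 80 mm diameter, 65 mm tall with its knob. Origin: centre of its underside.

How it is judged:
By the outcome, as a careful person would: the job done as asked, in the order asked, and still so for the second after the job is handed in, with the robot touching nothing.
It also fails if it takes over 72 s, if anything falls off the work surface, if the arm or the gripper's body presses on something with over 40 N, if the wrist force passes 120 N, or if a joint passes its speed limit or range.

## Working session

There is one attempt and no reset: what is moved stays moved. The work goes in short steps, Python scripts to look and compute and a tool call to move; the robot and the scene stay as the last step left them, time stands still between calls to the robot, and variables do not carry over. Pictures are saved under pics/ and viewed, about 8 in all and at most 12, crops included, and the job is handed in when it is done.

Besides the shell and the picture viewer there is one more tool, called after "Request:" by a JSON object that holds its "name" and its "arguments", one argument or row to a line. drive_tool: Moves the arm, as the interface text tells. Its arguments: {"type":"object","properties":{"steps":{"type":"array"},"gripper":{"type":"number"},"force":{"type":"number"}},"required":["steps"]}

```bash
ls; mkdir -p pics
cat > h.py <<'E'
from rig import *
import numpy as np, cv2
def snap(n,f):
    s=read_state(); c=camera(n); cv2.imwrite('pics/'+f,c["image"][:,:,::-1]); 
    K=np.array(c["intrinsics"])
    if n=="wrist":
        T=np.eye(4);T[:3,:3]=s["orientation"];T[:3,3]=s["tool_pos"];M=T@np.array(c["mount"])
        R,o=M[:3,:3],M[:3,3]
    else: R,o=np.array(c["orientation"]),np.array(c["origin"])
    np.savez('pics/'+f[:-4]+'.npz',K=K,R=R,o=o); return c["image"]
def ray(f,uv):
    d=np.load('pics/'+f+'.npz'); return d["o"],d["R"]@np.linalg.solve(d["K"],np.array([uv[0],uv[1],1.]))
def onz(f,uv,z):
    o,r=ray(f,uv); return o+r*(z-o[2])/r[2]
def proj(f,p):
    d=np.load('pics/'+f+'.npz'); q=d["K"]@(d["R"].T@(np.array(p)-d["o"])); return q[:2]/q[2]
E
python3 - <<'E'
from h import *
a=snap("top","top0.png");b=snap("side","side0.png")
s=read_state();print(s)
for f in("top0","side0"):
    d=np.load(f'pics/{f}.npz');print(d["o"],d["R"],d["K"])
E
```

```text
pics
{'clock': 0.1, 'qpos': array([-1.35669467,  0.70702631, -0.02762935,  1.48496729,  0.02200956,
        0.95088788, -0.07551104]), 'joint_vel': array([-1.39084104e-03, -2.70524951e-03, -9.98051185e-06, -2.14800769e-03,
        7.79426916e-04,  4.56493457e-05, -1.44663386e-03]), 'tau': array([ 2.25813230e-03, -8.84295487e+01,  1.23626579e+00, -2.36448812e+01,
        1.69383193e-02,  5.13119201e-03,  2.79670337e-05]), 'tool_pos': array([0.14542249, 0.55605795, 0.23087885]), 'orientation': array([[-9.67461647e-01,  2.53017613e-01, -2.20770689e-04],
       [ 2.53017707e-01,  9.67461170e-01, -9.61088632e-04],
       [-2.95852821e-05, -9.85675285e-04, -9.99999514e-01]]), 'ft_force': array([-0.35282897, -0.6707153 , -0.19553044]), 'torque': array([ 0.05062195, -0.04238643,  0.022674  ]), 'opening': 0.08532732729632292}
[0.39029403 0.0574833  1.37245412] [[ 0.01840807 -0.98765224  0.15557696]
 [-0.99964681 -0.01519742  0.02180146]
 [-0.01916789 -0.15592334 -0.98758316]] [[418.47552057   0.         315.8136184 ]
 [  0.         418.47552057 202.40866827]
 [  0.           0.           1.        ]]
[0.46755206 0.97888051 1.09052697] [[-0.98779975 -0.12640438  0.09095929]
 [-0.15456961  0.72466465 -0.67154254]
 [ 0.01897094 -0.67740909 -0.73536183]] [[489.21025091   0.         318.08037602]
 [  0.         489.21025091 201.04838146]
 [  0.           0.           1.        ]]
```

View pics/top0.png

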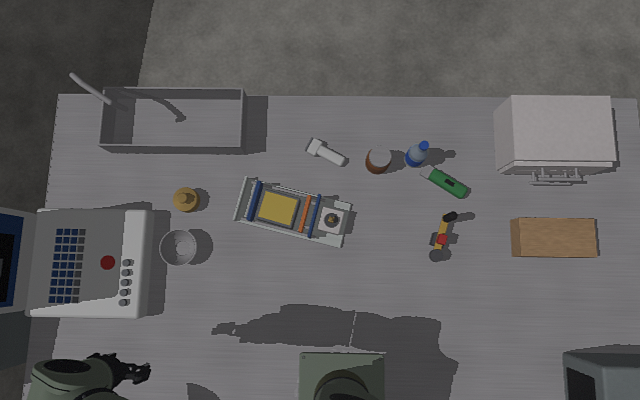

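View pics/side0.png

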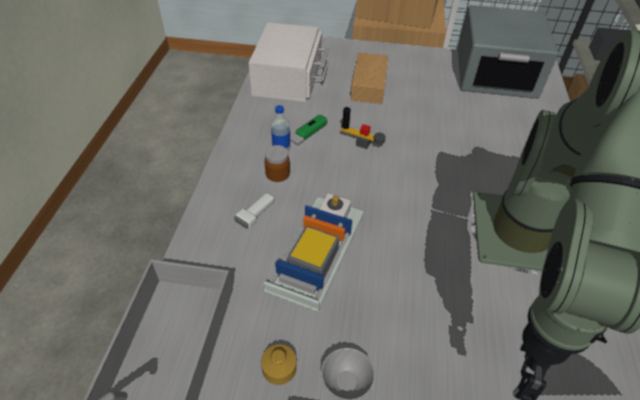

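The top view shows the crank at about (442,239), with the grip at (450,216) and the counterweight at (435,254). The spindle is at (332,219), and the holder runs left to its blue stop at (255,200). Next I'll measure these by colour.

Run:
```python
from h import *
im=cv2.imread('pics/top0.png');hsv=cv2.cvtColor(im,cv2.COLOR_BGR2HSV)
def cen(m,box):
    k=np.zeros(m.shape,np.uint8);x0,y0,x1,y1=box;k[y0:y1,x0:x1]=m[y0:y1,x0:x1]
    ys,xs=np.nonzero(k);return np.array([xs.mean(),ys.mean()]),len(xs),(xs.min(),xs.max(),ys.min(),ys.max()),np.c_[xs,ys]
H,S,V=cv2.split(hsv)
red=((H<6)|(H>174))&(S>150)&(V>60)
c,n,b,_=cen(red,(420,200,470,270));print('boss',c,n,b,onz('top0',c,.074))
boss=onz('top0',c,.074)
blk=(V<45);c,n,b,_=cen(blk,(438,205,465,228));print('grip',c,n,b,onz('top0',c,.11))
yel=(H>18)&(H<32)&(S>130)&(V>90);c,n,b,p=cen(yel,(420,205,470,265));print('arm',c,n,b,onz('top0',c,.046))
P=np.array([onz('top0',q,.046)[:2] for q in p]);w,v=np.linalg.eigh(np.cov(P.T));print('arm dir',v[:,1],np.degrees(np.arctan2(v[1,1],v[0,1])))
brass=(H>12)&(H<32)&(S>90);c,n,b,_=cen(brass,(318,205,345,235));print('spindle',c,n,b,onz('top0',c,.086))
org=(H>5)&(H<16)&(S>160);c,n,b,p=cen(org,(285,180,325,240));print('pad',c,n,b,onz('top0',c,.062+.0))
rc=cv2.minAreaRect(p.astype(np.float32));print([onz('top0',q,.062)[:2].round(3) for q in cv2.boxPoints(rc)])
y,n_,b,p=cen(yel,(250,180,305,235));rc=cv2.minAreaRect(p.astype(np.float32));print('ph yellow',y,[onz('top0',q,.07)[:2].round(3) for q in cv2.boxPoints(rc)])
blu=(H>100)&(H<125)&(S>120)
for bx in((240,170,268,230),(300,180,325,240)):
  c,n,b,p=cen(blu,bx);rc=cv2.minAreaRect(p.astype(np.float32));print('blue',c,[onz('top0',q,.075)[:2].round(3) for q in cv2.boxPoints(rc)])
z=cv2.resize(im[150:280,225:475],None,fx=3.2,fy=3.2,interpolation=cv2.INTER_CUBIC);cv2.imwrite('pics/z0.png',z)
```

```text
boss [441.45348837 238.84883721] 86 (np.int64(436), np.int64(446), np.int64(234), np.int64(244)) [ 0.48713886 -0.30313317  0.074     ]
grip [449.89215686 216.52941176] 102 (np.int64(443), np.int64(457), np.int64(212), np.int64(221)) [ 0.55223951 -0.32036831  0.11      ]
arm [441.19672131 232.29508197] 122 (np.int64(434), np.int64(447), np.int64(214), np.int64(249)) [ 0.50987997 -0.31068516  0.046     ]
arm dir [-0.96253468  0.27115861] 164.2667772090226
spindle [330.66666667 219.22222222] 27 (np.int64(328), np.int64(333), np.int64(217), np.int64(222)) [0.54105303 0.03899893 0.086     ]
pad [304.65116279 213.23255814] 129 (np.int64(299), np.int64(310), np.int64(195), np.int64(231)) [0.56157417 0.12104623 0.062     ]
[array([0.506, 0.14 ]), array([0.621, 0.112]), array([0.619, 0.102]), array([0.503, 0.129])]
ph yellow [277.29834906 207.71816038] [array([0.55 , 0.268]), array([0.631, 0.248]), array([0.604, 0.148]), array([0.523, 0.168])]
blue [253.55319149 199.88652482] [array([0.54 , 0.303]), array([0.663, 0.273]), array([0.658, 0.254]), array([0.534, 0.284])]
blue [314.06557377 214.98360656] [array([0.489, 0.111]), array([0.623, 0.08 ]), array([0.62 , 0.071]), array([0.487, 0.102])]
```

View pics/z0.png

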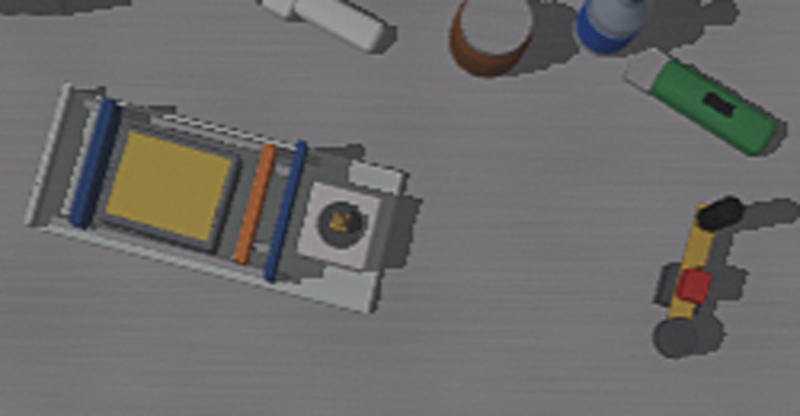

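The crank points to about -15.7° with its hub near (0.487, -0.303), and the grip is 70 mm away as expected. The spindle is near (0.541, 0.039). The holder's y axis is at about 77°. The pad has about 27 mm of free travel before it starts pressing. I'll look at the spindle with the wrist camera on the way.

```bash
cat >> h.py <<'E'
def to(p,yaw_y=None):
    s=read_state();R=np.array(s["orientation"]);d=R.T@(np.array(p)-s["tool_pos"])*1000
    print('shift',d.round(1),'pos',s["tool_pos"].round(4),'tooly',round(np.degrees(np.arctan2(R[1,1],R[0,1])),2),'tilt',R[:,2].round(4),'F',s["ft_force"].round(1),'t',s["clock"],'open',round(s["opening"]*1000,1))
E
python3 - <<'E'
from h import *
c=camera("wrist");print(np.array(c["mount"]).round(4),c["intrinsics"])
s=read_state();R=np.array(s["orientation"]);off=R@np.array(c["mount"])[:3,3];print('cam off world',off)
for p in ([.45,.3,.26],[.541-off[0],.039-off[1],.26],[.487-off[0],-.303-off[1],.26]): print(p);to(p)
E
```

```text
[[ 8.000e-04 -9.600e-01 -2.800e-01  7.080e-02]
 [ 1.000e+00  8.000e-04 -1.000e-04 -0.000e+00]
 [ 4.000e-04 -2.800e-01  9.600e-01 -1.425e-01]
 [ 0.000e+00  0.000e+00  0.000e+00  1.000e+00]] [[294.86925272   0.         319.75736285]
 [  0.         294.86925272 196.59194938]
 [  0.           0.           1.        ]]
cam off world [-0.06847927  0.01798238  0.14249711]
[0.45, 0.3, 0.26]
shift [-359.5 -170.7  -28.9] pos [0.1454 0.5561 0.231 ] tooly 75.34 tilt [-2.e-04 -8.e-04 -1.e+00] F [ 0.4  0.2 -0.3] t 0.15 open 85.5
[np.float64(0.6094792728373296), np.float64(0.021017622320146305), 0.26]
shift [-584.3 -400.3  -28.7] pos [0.1454 0.5561 0.231 ] tooly 75.34 tilt [-2.e-04 -8.e-04 -1.e+00] F [ 0.4  0.2 -0.3] t 0.15 open 85.5
[np.float64(0.5554792728373296), np.float64(-0.3209823776798537), 0.26]
shift [-618.6 -744.8  -28.4] pos [0.1454 0.5561 0.231 ] tooly 75.34 tilt [-2.e-04 -8.e-04 -1.e+00] F [ 0.4  0.2 -0.3] t 0.15 open 85.5
```

Request:
{"name": "drive_tool", "arguments": {
  "steps": [
    [[-36, -18, -6], 0],
    [[-73, -36, -12], 0],
    [[-110, -54, -18], 0],
    [[-147, -72, -24], 0],
    [[-184, -90, -29], 0]
  ]
}}

```text
clock: 0.57
tool_pos: [0.3018, 0.4211, 0.2606]
orientation: [[-0.968, 0.253, 0.0], [0.253, 0.968, -0.0], [-0.0, -0.0, -1.0]]
ft_force: [1.2, 1.6, -0.9]
opening: 0.0853
```

Request:
{"name": "drive_tool", "arguments": {
  "steps": [
    [[-36, -18, 0], 0],
    [[-73, -36, 0], 0],
    [[-110, -54, 0], 0],
    [[-147, -72, 0], 0],
    [[-176, -90, 0], 0]
  ]
}}

```text
clock: 0.98
tool_pos: [0.4503, 0.2888, 0.2601]
orientation: [[-0.967, 0.254, 0.0], [0.254, 0.967, -0.001], [-0.0, -0.0, -1.0]]
ft_force: [0.2, 0.2, 0.4]
opening: 0.0856
```

Request:
{"name": "drive_tool", "arguments": {
  "steps": [
    [[-24, -30, 0], 0],
    [[-48, -60, 0], 0],
    [[-72, -90, 0], 0],
    [[-96, -115, 0], 0],
    [[-96, -115, 0], 0]
  ]
}}

```text
clock: 1.4
tool_pos: [0.5146, 0.1487, 0.2601]
orientation: [[-0.965, 0.261, 0.001], [0.261, 0.965, -0.003], [-0.002, -0.003, -1.0]]
ft_force: [-0.2, -1.6, -1.0]
opening: 0.0854
```

Request:
{"name": "drive_tool", "arguments": {
  "steps": [
    [[-24, -30, 0], 0],
    [[-48, -60, 0], 0],
    [[-72, -90, 0], 0],
    [[-96, -112, 0], 0],
    [[-96, -112, 0], 0]
  ]
}}

```text
clock: 1.82
tool_pos: [0.5784, 0.0163, 0.2597]
orientation: [[-0.966, 0.26, 0.0], [0.26, 0.966, -0.003], [-0.001, -0.003, -1.0]]
ft_force: [-1.3, -1.5, -1.9]
opening: 0.0855
```

Run:
```python
from h import *
camera("wrist");camera("wrist")
im=snap("wrist","w1.png")
u=proj('w1',[.541,.039,.09]);print(u)
for p in ([.487,-.303,.26],[.53,-.31,.26]):to(p)
x,y=u.astype(int)
z=cv2.resize(im[max(y-60,0):y+60,x-80:x+80,::-1],None,fx=5,fy=5,interpolation=cv2.INTER_CUBIC);cv2.imwrite('pics/w1z.png',z);print(x-80,max(y-60,0))
```

```text
[326.9915606  142.55723242]
shift [   3.9 -338.2   -0. ] pos [0.5763 0.0232 0.26  ] tooly 75.34 tilt [-7.e-04  3.e-04 -1.e+00] F [-0.9  0.9 -0.6] t 1.9667 open 85.6
shift [-3.950e+01 -3.341e+02 -1.000e-01] pos [0.5763 0.0232 0.26  ] tooly 75.34 tilt [-7.e-04  3.e-04 -1.e+00] F [-0.9  0.9 -0.6] t 1.9667 open 85.6
246 82
```

View pics/w1z.png

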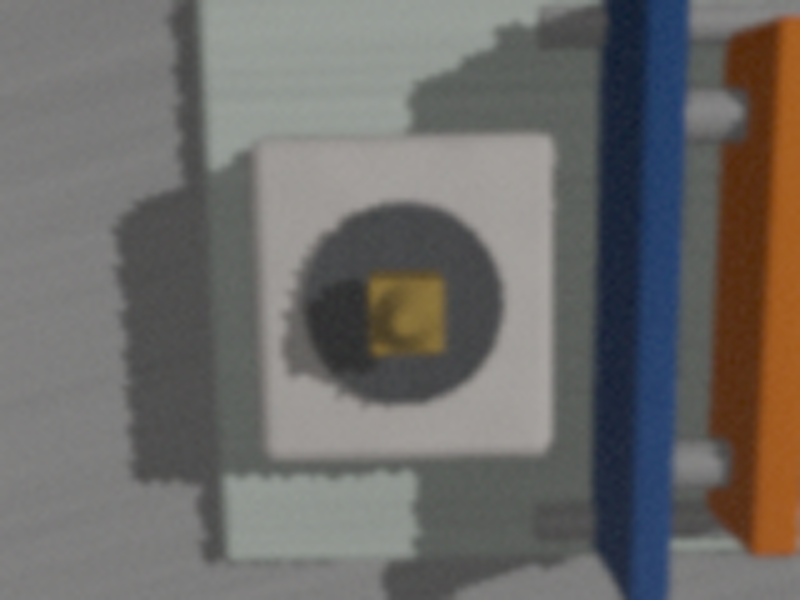

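The wrist crop shows the flange centred at about (403,303) and the brass square spanning 370–445 by 272–355, almost aligned with the gearbox. I'll compute the exact numbers from masks.

Run:
```python
from h import *
im=cv2.imread('pics/w1.png');big=cv2.resize(im[82:202,246:406],None,fx=5,fy=5,interpolation=cv2.INTER_CUBIC)
un=lambda q:(np.array(q)+.5)/5-.5+[246,82]
H,S,V=cv2.split(cv2.cvtColor(big,cv2.COLOR_BGR2HSV))
def big_c(m):
    cs,_=cv2.findContours(m.astype(np.uint8)*255,cv2.RETR_EXTERNAL,cv2.CHAIN_APPROX_NONE);return max(cs,key=cv2.contourArea)
roi=np.zeros(H.shape,bool);roi[150:450,280:540]=1
c=big_c((S>100)&(H>12)&(H<35)&roi)
def ang(b):
    b=np.array(b)[:,:2];e=np.roll(b,-1,0)-b;return [round(np.degrees(np.arctan2(v[1],v[0]))%90,1) for v in e],[round(np.linalg.norm(v)*1000,1) for v in e]
r=cv2.minAreaRect(c);b=[onz('w1',un(q),.086) for q in cv2.boxPoints(r)];print('square',np.mean(b,0),ang(b))
# gearbox
c=big_c(((S<25)&(V>130)) );hull=cv2.convexHull(c);r=cv2.minAreaRect(hull);print(r,cv2.contourArea(hull))
# flange circle
m=(V<95)&(S<60);m[:195]=0;m[412:]=0;m[:,:300]=0;m[:,510:]=0
c=cv2.convexHull(big_c(m));(x,y),rad=cv2.minEnclosingCircle(c);e=cv2.fitEllipse(c);print(e)
print('flange',onz('w1',un(e[0]),.062))
# jaw/orange edges
for name,m,z in(('orange',(H>4)&(H<18)&(S>150),.062),):
    m=m.copy();m[:,:650]=0
    pts=[(np.nonzero(m[y])[0].min(),y) for y in range(150,450,10) if m[y].any()]
    P=np.array([onz('w1',un(q),.05)[:2] for q in pts]);v=np.linalg.svd(P-P.mean(0))[2][0];print(name,np.degrees(np.arctan2(v[1],v[0])))
V2=[]
for y in range(180,430,10):
    row=(V[y]>130)&(S[y]<30); xs=np.nonzero(row)[0]; V2.append((xs.max() if len(xs) else 0,y))
P=np.array([onz('w1',un(q),.062)[:2] for q in V2]);v=np.linalg.svd(P-P.mean(0))[2][0];print('gearbox edge',np.degrees(np.arctan2(v[1],v[0])))
to([.487,-.303,.26])
```

```text
square [0.54310442 0.03825616 0.086     ] ([np.float64(77.1), np.float64(77.9), np.float64(77.1), np.float64(77.1)], [np.float64(16.1), np.float64(17.3), np.float64(16.3), np.float64(17.3)])
((396.5, 228.5), (457.0, 389.0), 90.0) 155943.5
((399.58929443359375, 304.1695251464844), (197.2411346435547, 202.64588928222656), 63.2267951965332)
flange [0.54337378 0.03732027 0.062     ]
orange -12.657305537981506
gearbox edge -12.796947277246838
shift [   3.9 -338.2   -0. ] pos [0.5763 0.0232 0.26  ] tooly 75.34 tilt [-7.e-04  3.e-04 -1.e+00] F [-0.9  0.9 -0.6] t 1.9667 open 85.6
```

Request:
{"name": "drive_tool", "arguments": {
  "steps": [
    [[-8, -36, 0], 0],
    [[-16, -72, 0], 0],
    [[-24, -108, 0], 0],
    [[-32, -144, 0], 0],
    [[-36, -180, 0], 0]
  ],
  "gripper": 60
}}

```text
clock: 2.38
tool_pos: [0.5658, -0.1608, 0.2604]
orientation: [[-0.968, 0.251, 0.0], [0.251, 0.968, 0.0], [-0.0, 0.0, -1.0]]
ft_force: [0.1, -0.6, 0.3]
opening: 0.0601
```

Request:
{"name": "drive_tool", "arguments": {
  "steps": [
    [[0, -36, 0], 0],
    [[0, -72, 0], 0],
    [[0, -108, 0], 0],
    [[0, -144, 0], 0],
    [[0, -154, 0], 0]
  ]
}}

```text
clock: 2.8
tool_pos: [0.5248, -0.3137, 0.2602]
orientation: [[-0.966, 0.257, -0.001], [0.257, 0.966, -0.002], [0.001, -0.002, -1.0]]
ft_force: [-0.5, -0.5, -1.0]
opening: 0.06
```

Run:
```python
from h import *
camera("wrist");camera("wrist")
im=snap("wrist","w2.png")
u=proj('w2',[.487,-.303,.076]);print(u,proj('w2',[.554,-.322,.127]));to([.487,-.303,.1])
```

```text
[317.48952538 140.18430819] [315.8540003  216.18104134]
shift [ 40.1  -4.7 160.3] pos [ 0.527  -0.3087  0.2603] tooly 75.36 tilt [ 0.e+00  5.e-04 -1.e+00] F [-0.5  0.1  0.4] t 2.95 open 60.1
```

View pics/w2.png

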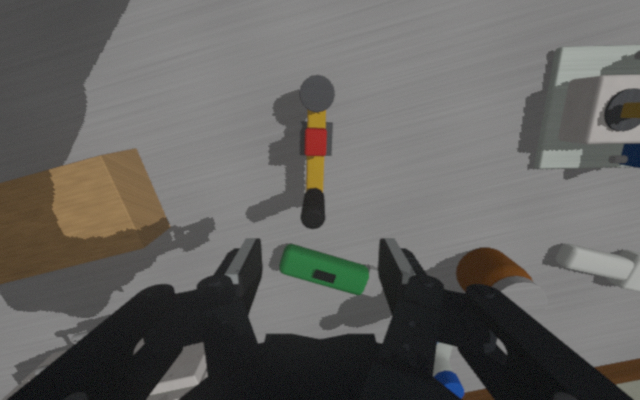

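In this wrist view the red boss is at about (316,142), the counterweight at (317,93) and the grip top at (313,200). The crank is almost in line with the tool axes.

Run:
```python
from h import *
im=cv2.imread('pics/w2.png');x0,y0=290,70;big=cv2.resize(im[y0:240,x0:345],None,fx=5,fy=5,interpolation=cv2.INTER_CUBIC)
un=lambda q:(np.array(q)+.5)/5-.5+[x0,y0]
H,S,V=cv2.split(cv2.cvtColor(big,cv2.COLOR_BGR2HSV))
red=((H<7)|(H>173))&(S>140)
cs,_=cv2.findContours(red.astype(np.uint8),cv2.RETR_EXTERNAL,cv2.CHAIN_APPROX_NONE);c=max(cs,key=cv2.contourArea)
b=[onz('w2',un(q),.076) for q in cv2.boxPoints(cv2.minAreaRect(c))];e=np.diff(np.array(b),axis=0)
print('boss',np.mean(b,0),[(round(np.linalg.norm(v)*1000,1),round(np.degrees(np.arctan2(v[1],v[0]))%180,1)) for v in e])
yel=(H>18)&(H<35)&(S>120);pl=[];pr=[]
for y in range(yel.shape[0]):
    xs=np.nonzero(yel[y])[0]
    if len(xs)>60: pl.append((xs.min(),y));pr.append((xs.max(),y))
for p in(pl,pr):
    P=np.array([onz('w2',un(q),.046)[:2] for q in p]);v=np.linalg.svd(P-P.mean(0))[2][0];print('edge',P.mean(0),np.degrees(np.arctan2(v[1],v[0]))%180)
g=(V<140)&(S<60);g[220:]=0
cs,_=cv2.findContours(g.astype(np.uint8),cv2.RETR_EXTERNAL,cv2.CHAIN_APPROX_NONE);c=max(cs,key=cv2.contourArea);(cx,cy),r=cv2.minEnclosingCircle(c);print('cw?',un((cx,cy)),r/5,onz('w2',un((cx,cy)),.056))
to([.487,-.303,.1])
```

```text
boss [ 0.48796721 -0.30582628  0.076     ] [(np.float64(29.4), np.float64(163.5)), (np.float64(23.1), np.float64(74.3)), (np.float64(29.4), np.float64(164.6))]
edge [ 0.50429392 -0.32125412] 163.80756842422053
edge [ 0.50946596 -0.30155828] 163.1715611012608
cw? [317.   91.5] 35.07665100097656 [ 0.43713926 -0.29051857  0.056     ]
shift [ 40.1  -4.7 160.3] pos [ 0.527  -0.3087  0.2603] tooly 75.36 tilt [ 0.e+00  5.e-04 -1.e+00] F [-0.5  0.1  0.4] t 2.95 open 60.1
```

Request:
{"name": "drive_tool", "arguments": {
  "steps": [
    [[20, -4, 0], 1.5],
    [[38, -7, 20], 1.5],
    [[38, -7, 50], 1.5],
    [[38, -7, 80], 1.5],
    [[38, -7, 100], 1.5]
  ]
}}

```text
clock: 3.37
tool_pos: [0.4885, -0.3041, 0.1585]
orientation: [[-0.961, 0.276, -0.001], [0.276, 0.961, 0.001], [0.001, 0.001, -1.0]]
ft_force: [1.7, 0.1, -0.5]
opening: 0.0601
```

Request:
{"name": "drive_tool", "arguments": {
  "steps": [
    [[0, 0, 30], 0],
    [[0, 0, 60], 0],
    [[0, 0, 90], 0],
    [[0, 0, 110], 0],
    [[0, 0, 114], 0]
  ]
}}

```text
clock: 3.78
tool_pos: [0.488, -0.3037, 0.0436]
orientation: [[-0.961, 0.276, -0.003], [0.276, 0.961, 0.003], [0.004, 0.002, -1.0]]
ft_force: [-0.3, 0.1, -0.6]
opening: 0.0598
```

Request:
{"name": "drive_tool", "arguments": {
  "steps": [
    [[0, 0, 0], 0],
    [[0, 0, 0], 0],
    [[0, 0, 0], 0],
    [[0, 0, 0], 0],
    [[0, 0, 0], 0]
  ],
  "gripper": 10,
  "force": 60
}}

```text
clock: 4.2
tool_pos: [0.4892, -0.3065, 0.0481]
orientation: [[-0.961, 0.278, 0.002], [0.278, 0.961, -0.001], [-0.002, -0.0, -1.0]]
ft_force: [-0.8, 3.1, 7.1]
opening: 0.023
```

Request:
{"name": "drive_tool", "arguments": {
  "steps": [
    [[0, 0, 0], 0],
    [[0, 0, 0], 0],
    [[0, 0, 0], 0],
    [[0, 0, -5], 0],
    [[0, 0, -10], 0]
  ]
}}

```text
clock: 4.62
tool_pos: [0.4885, -0.3065, 0.0574]
orientation: [[-0.961, 0.278, 0.0], [0.278, 0.961, -0.0], [-0.001, -0.0, -1.0]]
ft_force: [-0.3, 0.8, -4.7]
opening: 0.0229
```

The crank is gripped: the opening is 23 mm and its 4.5 N weight shows. Now I'll lift it and carry it to above the spindle.

Request:
{"name": "drive_tool", "arguments": {
  "steps": [
    [[0, 0, -25], 0],
    [[0, 0, -55], 0],
    [[0, 0, -85], 0],
    [[2, 15, -115], 0],
    [[5, 40, -140], 0]
  ]
}}

```text
clock: 5.03
tool_pos: [0.4939, -0.2686, 0.1992]
orientation: [[-0.959, 0.282, 0.001], [0.282, 0.959, -0.002], [-0.002, -0.002, -1.0]]
ft_force: [1.1, 0.2, -3.3]
opening: 0.0236
```

Request:
{"name": "drive_tool", "arguments": {
  "steps": [
    [[4, 30, 0], 0],
    [[8, 65, 0], 0],
    [[12, 100, 0], 0],
    [[16, 135, 0], -1],
    [[20, 165, 0], -1]
  ]
}}

```text
clock: 5.45
tool_pos: [0.5215, -0.1002, 0.1973]
orientation: [[-0.966, 0.26, 0.001], [0.26, 0.966, 0.0], [-0.001, 0.001, -1.0]]
ft_force: [1.5, 0.4, -4.0]
opening: 0.0229
```

Request:
{"name": "drive_tool", "arguments": {
  "steps": [
    [[7, 32, 0], 0],
    [[14, 64, 0], -1],
    [[18, 95, 0], -2],
    [[20, 120, 0], -2],
    [[20, 135, 0], -2]
  ]
}}

```text
clock: 5.87
tool_pos: [0.5373, 0.0363, 0.1972]
orientation: [[-0.974, 0.225, 0.001], [0.225, 0.974, 0.001], [-0.0, 0.001, -1.0]]
ft_force: [0.7, -0.1, -3.7]
opening: 0.0233
```

Run:
```python
from h import *
for _ in range(4):camera("wrist")
im=snap("wrist","w3.png");to([.5443,.0372,.2]);s=read_state()
R=np.array(s["orientation"]);d=R.T@(np.array([.543,.0375,0])-[s["tool_pos"][0],s["tool_pos"][1],0]);print(d*1000)
```

```text
shift [-5.7  6.7 -3.2] pos [0.5372 0.032  0.1968] tooly 76.8 tilt [ 2.e-04 -6.e-04 -1.e+00] F [-0.5 -0.9 -4. ] t 6.1167 open 23.0
[-4.39659479e+00  6.69366671e+00 -2.15084862e-03]
```

View pics/w3.png

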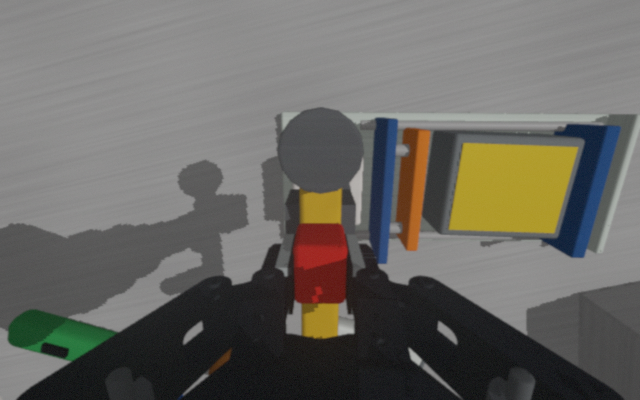

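The wrist view shows the crank held straight, with the counterweight disc at about (321,150) and the red boss between the pads. I'll use the disc to find the hub's offset in the tool frame.

Run:
```python
from h import *
im=cv2.imread('pics/w3.png');s=read_state();R=np.array(s["orientation"]);p=s["tool_pos"]
H,S,V=cv2.split(cv2.cvtColor(im,cv2.COLOR_BGR2HSV))
print('V disc',V[150,321],S[150,321],'bg',V[100,321],V[150,270],V[130,370])
# disc outline: fit circle to edge points in the upper half via gradient
g=cv2.GaussianBlur(cv2.cvtColor(im,cv2.COLOR_BGR2GRAY),(3,3),0).astype(float)
pts=[]
for a in np.radians(np.arange(150,391,5)):
    rr=np.arange(36,49,.25);xs=321+rr*np.cos(a);ys=150+rr*np.sin(a)
    v=cv2.remap(g.astype(np.float32),xs.astype(np.float32)[None],ys.astype(np.float32)[None],1)[0]
    k=np.argmax(np.abs(np.gradient(cv2.blur(v[None],(5,1))[0])));pts.append((xs[k],ys[k]))
P=np.array([onz('w3',q,p[2]-.0477+.056)[:2] for q in pts])
A=np.c_[2*P,np.ones(len(P))];
for _ in range(3):
    sol=np.linalg.lstsq(A,(A[:,:2]**2/4).sum(1),rcond=None)[0];r=np.sqrt(sol[2]+sol[0]**2+sol[1]**2)
    e=np.abs(np.hypot(*(A[:,:2]/2-sol[:2]).T)-r);A=A[e<np.maximum(2*np.median(e),.0004)]
print('cw',sol[:2],'r',r,len(A),'tool frame mm',(R.T@(np.r_[sol[:2],p[2]]-p))*1000)
red=((H<7)|(H>173))&(S>140)&(V>150)
ys,xs=np.nonzero(red);print('red top',xs.min(),xs.max(),ys.min(),ys.max())
for z in(.076,):
  q=[onz('w3',uv,p[2]-.0477+z) for uv in((320,ys.min()),)];print((R.T@(q[0]-p))*1000)
```

```text
V disc 82 9 bg 137 140 98
cw [0.48594203 0.04467555] r 0.019577554741340063 38 tool frame mm [ 5.27925081e+01  6.51551098e-01 -2.04962490e-02]
red top 298 346 246 300
[ 15.74401763   0.63909441 -28.30637345]
```

The hub sits at about (+0.8, +0.65) mm in the tool frame, so the correction is (-5.2, 6.0) mm and -0.4°. I'll apply it and come down to just above the taper.

Request:
{"name": "drive_tool", "arguments": {
  "steps": [
    [[-5.2, 6, 0], -0.4],
    [[-5.2, 6, 12], -0.4],
    [[-5.2, 6, 26], -0.4],
    [[-5.2, 6, 40], -0.4],
    [[-5.2, 6, 47], -0.4]
  ]
}}

```text
clock: 6.53
tool_pos: [0.5436, 0.037, 0.1481]
orientation: [[-0.975, 0.221, -0.001], [0.221, 0.975, -0.0], [0.001, -0.001, -1.0]]
ft_force: [0.0, 0.1, -4.2]
opening: 0.023
```

Run:
```python
from h import *
for _ in range(5):camera("wrist")
snap("wrist","w4.png")
s=read_state();to([.543,.0375,.1097])
im=snap("side","s4.png");u=proj('s4',[.543,.0375,.1]).astype(int);print(u)
cv2.imwrite('pics/s4z.png',cv2.resize(im[u[1]-50:u[1]+40,u[0]-60:u[0]+60,::-1],None,fx=6,fy=6,interpolation=cv2.INTER_CUBIC))
```

```text
shift [ 1.2 -0.2 40.4] pos [0.5442 0.0374 0.1501] tooly 77.23 tilt [ 0.0011  0.     -1.    ] F [ 0.2  0.7 -3.9] t 6.8333 open 23.0
[336 193]
```

View pics/s4z.png

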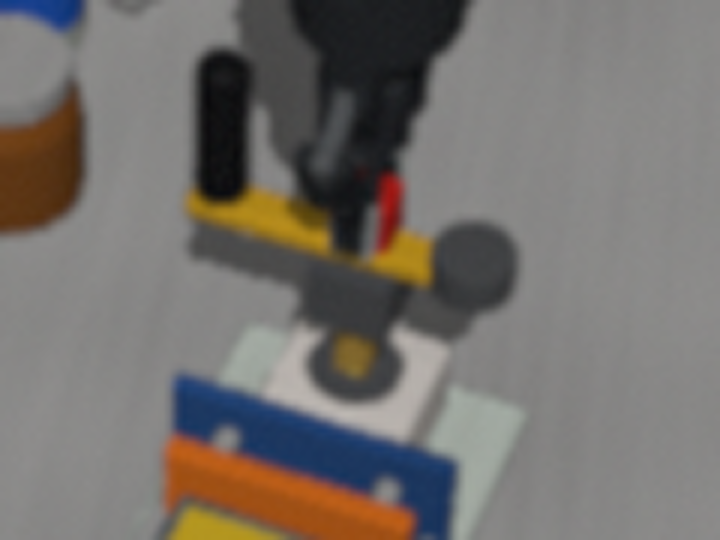

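Side view: the hub is directly above the brass spindle, the arm is level and the grip points away. I'll lower it in small steps and watch the force.

Request:
{"name": "drive_tool", "arguments": {
  "steps": [
    [[0.4, -0.7, 4], 0],
    [[0.4, -0.7, 8], 0],
    [[0.4, -0.7, 12], 0],
    [[0.4, -0.7, 15], 0],
    [[0.4, -0.7, 18], 0]
  ]
}}

```text
clock: 7.3
tool_pos: [0.5432, 0.037, 0.1309]
orientation: [[-0.975, 0.221, -0.0], [0.221, 0.975, 0.0], [0.0, 0.0, -1.0]]
ft_force: [0.8, 0.2, -3.7]
opening: 0.023
```

Request:
{"name": "drive_tool", "arguments": {
  "steps": [
    [[0, 0, 4], 0],
    [[0, 0, 8], 0],
    [[0, 0, 12], 0],
    [[0, 0, 16], 0],
    [[0, 0, 19], 0]
  ]
}}

```text
clock: 7.72
tool_pos: [0.5432, 0.0371, 0.1118]
orientation: [[-0.975, 0.221, -0.0], [0.221, 0.975, 0.0], [0.0, 0.0, -1.0]]
ft_force: [0.0, 2.6, -3.0]
opening: 0.023
```

Request:
{"name": "drive_tool", "arguments": {
  "steps": [
    [[0, 0, 0.7], 0],
    [[0, 0, 1.4], 0],
    [[0, 0, 2], 0],
    [[0, 0, 2.5], 0],
    [[0, 0, 2.5], 0]
  ]
}}

```text
clock: 8.13
tool_pos: [0.5433, 0.037, 0.1101]
orientation: [[-0.975, 0.221, 0.0], [0.221, 0.975, 0.0], [-0.0, 0.0, -1.0]]
ft_force: [-0.9, 3.6, 1.5]
opening: 0.0233
```

The hub made contact at the expected seat height (0.110 against 0.1097). Now I'll release it, rise and move over the grip.

Request:
{"name": "drive_tool", "arguments": {
  "steps": [
    [[0, 0, 0], 0],
    [[0, 0, 0], 0],
    [[0, 0, 0], 0],
    [[0, 0, 0], 0],
    [[0, 0, 0], 0]
  ],
  "gripper": 50
}}

```text
clock: 8.55
tool_pos: [0.5432, 0.0367, 0.1098]
orientation: [[-0.975, 0.221, 0.0], [0.221, 0.975, -0.0], [-0.0, -0.0, -1.0]]
ft_force: [0.2, -0.1, 0.2]
opening: 0.0499
```

Request:
{"name": "drive_tool", "arguments": {
  "steps": [
    [[0, 0, -15], 0],
    [[0, 0, -40], 0],
    [[0, 0, -65], 0],
    [[0, 0, -90], 0],
    [[0, 0, -110], 0]
  ]
}}

```text
clock: 8.97
tool_pos: [0.5433, 0.0368, 0.2216]
orientation: [[-0.975, 0.221, 0.001], [0.221, 0.975, -0.0], [-0.001, 0.0, -1.0]]
ft_force: [0.3, 0.2, 0.4]
opening: 0.0501
```

Request:
{"name": "drive_tool", "arguments": {
  "steps": [
    [[-15, 0, 0], 0],
    [[-30, 0, 0], 0],
    [[-45, 0, 0], 0],
    [[-60, 0, 0], 0],
    [[-70, 0, 0], 0]
  ]
}}

```text
clock: 9.38
tool_pos: [0.6124, 0.0209, 0.2197]
orientation: [[-0.975, 0.221, 0.0], [0.221, 0.975, -0.0], [-0.0, -0.0, -1.0]]
ft_force: [-0.9, -0.3, -0.5]
opening: 0.05
```

Run:
```python
from h import *
for _ in range(3):camera("wrist")
a=snap("wrist","w5.png");to([.6113,.0220,.125])
b=snap("side","s5.png");u=proj('s5',[.543,.0375,.1]).astype(int);print(u)
z=cv2.resize(b[u[1]-60:u[1]+65,u[0]-60:u[0]+40],(400,500),interpolation=cv2.INTER_CUBIC)
w=cv2.resize(a[60:360,200:440],(400,500))
cv2.imwrite('pics/c5.png',np.hstack([z,w])[:,:,::-1])
```

```text
shift [-0.2  0.6 94.6] pos [0.611  0.0215 0.2196] tooly 77.24 tilt [-6.e-04 -1.e-04 -1.e+00] F [-0.2  0.3  0.7] t 9.5833 open 50.5
[336 193]
```

View pics/c5.png

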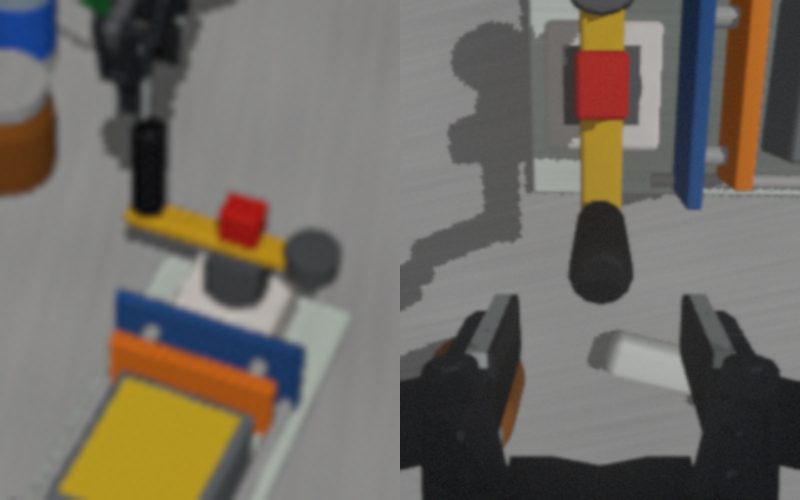

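The crank is seated with the hub on the flange, and the grip is centred between the fingers. I'll go down, take the grip gently and start winding.

Request:
{"name": "drive_tool", "arguments": {
  "steps": [
    [[0, 0.5, 20], 0],
    [[0, 0.5, 45], 0],
    [[0, 0.5, 70], 0],
    [[0, 0.5, 88], 0],
    [[0, 0.5, 94], 0]
  ]
}}

```text
clock: 10.05
tool_pos: [0.6101, 0.0221, 0.1236]
orientation: [[-0.975, 0.22, -0.003], [0.22, 0.975, -0.0], [0.003, -0.001, -1.0]]
ft_force: [-0.2, 0.8, -0.1]
opening: 0.0501
```

Request:
{"name": "drive_tool", "arguments": {
  "steps": [
    [[0, 0, 0], 0],
    [[0, 0, 0], 0],
    [[0, 0, 0], 0],
    [[0, 0, 0], 0],
    [[0, 0, 0], 0]
  ],
  "gripper": 15,
  "force": 30
}}

```text
clock: 10.47
tool_pos: [0.6121, 0.022, 0.1268]
orientation: [[-0.975, 0.221, 0.002], [0.221, 0.975, 0.0], [-0.002, 0.0, -1.0]]
ft_force: [0.5, -0.5, 3.7]
opening: 0.0256
```

Request:
{"name": "drive_tool", "arguments": {
  "steps": [
    [[1.5, -14.6, 0], 0],
    [[6.1, -28.5, 0], 0],
    [[13.4, -41.1, 0], 0],
    [[23.2, -52, 0], 0],
    [[35, -60.6, 0], 0]
  ]
}}

```text
clock: 10.88
tool_pos: [0.5646, -0.0294, 0.1266]
orientation: [[-0.975, 0.221, 0.003], [0.221, 0.975, 0.001], [-0.003, 0.002, -1.0]]
ft_force: [2.8, 8.3, 1.0]
opening: 0.0253
```

Winding works and takes about 8 N. Continuing.

Request:
{"name": "drive_tool", "arguments": {
  "steps": [
    [[13.4, -6, 0], 0],
    [[27.7, -9, 0], 0],
    [[42.3, -9, 0], 0],
    [[56.6, -6, 0], 0],
    [[70, 0, 0], 0]
  ]
}}

```text
clock: 11.3
tool_pos: [0.4967, -0.0138, 0.1266]
orientation: [[-0.975, 0.221, 0.004], [0.221, 0.975, 0.001], [-0.004, 0.002, -1.0]]
ft_force: [10.3, 3.7, -4.2]
opening: 0.0249
```

Request:
{"name": "drive_tool", "arguments": {
  "steps": [
    [[11.8, 8.6, 0], 0],
    [[21.6, 19.5, 0], 0],
    [[29, 32.2, 0], 0],
    [[33.5, 46.1, 0], 0],
    [[35, 60.6, 0], 0]
  ]
}}

```text
clock: 11.72
tool_pos: [0.4754, 0.0527, 0.1265]
orientation: [[-0.975, 0.222, 0.002], [0.222, 0.975, -0.001], [-0.002, -0.0, -1.0]]
ft_force: [4.4, -6.5, -0.1]
opening: 0.0253
```

Request:
{"name": "drive_tool", "arguments": {
  "steps": [
    [[-1.5, 14.6, 0], 0],
    [[-6.1, 28.5, 0], 0],
    [[-13.4, 41.1, 0], 0],
    [[-23.2, 52, 0], 0],
    [[-35, 60.6, 0], 0]
  ]
}}

```text
clock: 12.13
tool_pos: [0.5225, 0.1051, 0.1266]
orientation: [[-0.976, 0.22, -0.001], [0.22, 0.976, 0.0], [0.001, -0.0, -1.0]]
ft_force: [-4.3, -1.7, 8.0]
opening: 0.0253
```

Run:
```python
from h import *
snap("top","top6.png");b=snap("side","s6.png");to([.543,.0375,.125])
u=proj('s6',[.56,.12,.07]).astype(int);print(u)
cv2.imwrite('pics/s6z.png',cv2.resize(b[u[1]-90:u[1]+90,u[0]-100:u[0]+100,::-1],(700,630)[:2],interpolation=cv2.INTER_CUBIC))
```

```text
shift [-33.4 -62.1   1.4] pos [0.524  0.1054 0.1265] tooly 77.3 tilt [ 0.0019  0.001  -1.    ] F [-0.5  4.9 11.4] t 12.2333 open 25.2
[326 222]
```

View pics/s6z.png

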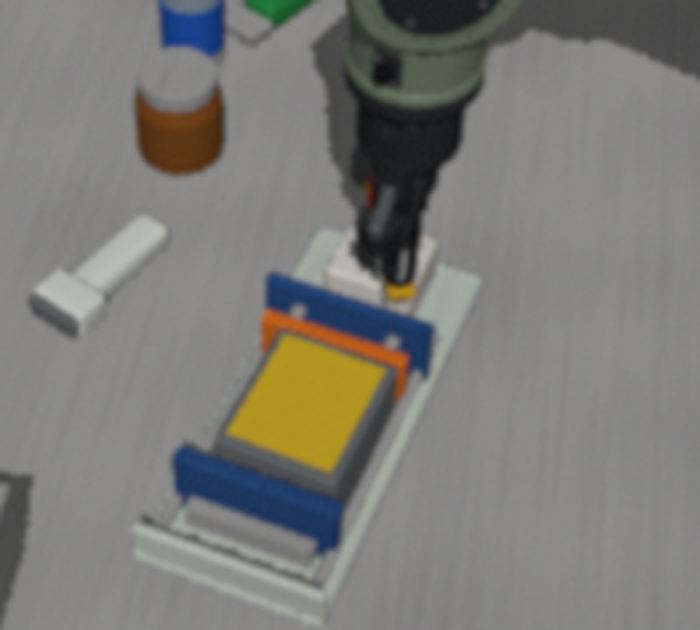

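At 240° the pad appears to be on the phantom, with the phantom close to the stop. I'll measure the edge positions along the holder axis in the before and after images.

```bash
cat > prof.py <<'E'
from h import *
S0=np.array([.543,.0375]);X=np.array([.975,-.2215]);Y=np.array([.2215,.975])
def prof(f,xs,z=.070,ys=np.arange(.03,.29,.0005)):
    im=cv2.imread('pics/'+f+'.png');out=[]
    for x in xs:
        uv=np.array([proj(f,[*(S0+x*X+y*Y),z]) for y in ys],np.float32)
        c=cv2.remap(im,uv[None,:,0],uv[None,:,1],cv2.INTER_LINEAR)
        h,s,v=[a[0].astype(int) for a in cv2.split(cv2.cvtColor(c,cv2.COLOR_BGR2HSV))]
        lab=np.where((s>110)&(h>100)&(h<128),'B',np.where((s>120)&(h<=17)&(h>3),'O',np.where((s>110)&(h>17)&(h<35),'Y','.')))
        st=[0,*[i for i in range(1,len(lab)) if lab[i]!=lab[i-1]],len(lab)]
        t=[(str(lab[a]),round(ys[a]*1000,1),round(ys[b-1]*1000,1)) for a,b in zip(st,st[1:]) if lab[a]!='.' and b-a>3]
        print(f,x,' '.join(f'{l}{a}-{b}' for l,a,b in t))
if __name__=='__main__':
    for f in('w3','top0','top6','s5','s6'): prof(f,(-.04,-.015,.015,.04))
E
python3 prof.py
```

```text
w3 -0.04 B43.5-62.0 O76.0-92.0 Y123.0-227.5 B233.5-261.5
w3 -0.015 B43.5-62.0 O68.5-92.0 Y121.5-226.5 B232.5-261.0
w3 0.015 B45.5-48.0 B49.5-61.5 O68.0-92.0 Y120.5-225.5 B231.5-260.5
w3 0.04 B45.5-47.0 B50.5-61.0 O75.0-91.0 Y181.5-224.5 B230.5-260.0
top0 -0.04 B51.5-59.5 O80.0-92.5 Y124.0-226.5 B247.0-258.0
top0 -0.015 B51.0-59.5 O79.0-92.5 Y122.0-225.5 B246.0-258.0
top0 0.015 B51.5-59.5 O80.0-92.0 Y121.5-224.0 B238.0-239.5 B246.5-258.5
top0 0.04 B50.5-58.5 O78.0-92.0 B246.5-258.0
top6 -0.04 Y158.5-226.5 B246.0-258.5
top6 -0.015 Y172.5-226.0 B245.0-258.0
top6 0.015 Y187.0-224.0 B238.5-240.0 B247.0-258.5
top6 0.04 B238.5-240.5 B246.0-258.0
s5 -0.04 B50.0-68.5 O85.5-119.5 Y120.5-227.0 B248.5-282.5
s5 -0.015 B51.0-79.5 O84.5-119.0 Y119.5-227.5 B247.5-282.5
s5 0.015 B50.5-79.5 O84.5-117.5 Y118.0-226.5 B247.5-282.0
s5 0.04 B49.5-67.0 O84.5-116.0 Y120.5-225.0 B247.5-281.5
s6 -0.04 B69.5-87.5 O104.0-119.5 Y121.5-227.0 B248.5-282.5
s6 -0.015 Y37.0-45.0 B69.5-98.5 O103.5-119.5 Y120.0-227.5 B248.0-282.5
s6 0.015 B69.5-98.0 O103.0-118.0 Y118.5-226.0 B247.5-282.0
s6 0.04 B68.5-86.0 O103.5-116.5 Y121.0-225.0 B247.5-281.5
```

The side view shows the jaw moved 19–20 mm, as 240° should give, and the phantom has not moved yet. I estimate 21 mm to contact, about 14 mm of phantom slide and 10 mm of press, so about 45 mm or 540° in all. I'll continue to 420° and measure again.

Request:
{"name": "drive_tool", "arguments": {
  "steps": [
    [[-13.4, 6, 0], 0],
    [[-27.7, 9, 0], 0],
    [[-42.3, 9, 0], 0],
    [[-56.6, 6, 0], 0],
    [[-70, 0, 0], 0]
  ]
}}

```text
clock: 12.65
tool_pos: [0.5917, 0.0902, 0.1267]
orientation: [[-0.976, 0.219, 0.001], [0.219, 0.976, 0.002], [-0.001, 0.002, -1.0]]
ft_force: [-2.9, 4.8, 6.3]
opening: 0.025
```

Request:
{"name": "drive_tool", "arguments": {
  "steps": [
    [[-11.8, -8.6, 0], 0],
    [[-21.6, -19.5, 0], 0],
    [[-29, -32.2, 0], 0],
    [[-33.5, -46.1, 0], 0],
    [[-35, -60.6, 0], 0]
  ]
}}

```text
clock: 13.07
tool_pos: [0.6129, 0.0223, 0.1267]
orientation: [[-0.975, 0.22, 0.003], [0.22, 0.975, 0.002], [-0.003, 0.002, -1.0]]
ft_force: [0.7, 5.5, 4.0]
opening: 0.0249
```

Run:
```python
from prof import *
snap("side","s7.png");to([.6113,.022,.126]);prof('s7',(-.04,-.015,.015,.04))
```

```text
shift [1.4 3.1 0.6] pos [0.612  0.0186 0.1266] tooly 77.11 tilt [ 1.6e-03 -7.0e-04 -1.0e+00] F [ 1.3 -2.1  5.6] t 13.1167 open 25.0
s7 -0.04 B79.5-96.5 O112.0-126.0 Y126.5-233.5 B249.0-282.5
s7 -0.015 B79.5-106.5 O111.5-125.5 Y126.0-233.5 B248.5-282.5
s7 0.015 B79.0-106.0 O110.5-124.5 Y125.5-233.0 B248.0-282.0
s7 0.04 B78.5-95.5 O111.0-123.5 Y129.5-231.0 B248.0-281.5
```

Request:
{"name": "drive_tool", "arguments": {
  "steps": [
    [[1.5, -14.6, 0], 0],
    [[6.1, -28.5, 0], 0],
    [[13.4, -41.1, 0], 0],
    [[23.2, -52, 0], 0],
    [[35, -60.6, 0], 0]
  ]
}}

```text
clock: 13.53
tool_pos: [0.5647, -0.0293, 0.1266]
orientation: [[-0.975, 0.221, 0.003], [0.221, 0.975, 0.001], [-0.003, 0.001, -1.0]]
ft_force: [4.1, 7.1, 2.8]
opening: 0.0252
```

Run:
```python
from prof import *
snap("side","s8.png");to([.6113,.022,.126]);prof('s8',(-.04,-.015,.015,.04))
```

```text
shift [-36.4  61.5   0.6] pos [ 0.5622 -0.03    0.1265] tooly 77.2 tilt [ 7.e-04  5.e-04 -1.e+00] F [1.9 3.5 4.5] t 13.5833 open 25.0
s8 -0.04 B85.0-102.0 O117.0-131.0 Y131.5-238.0 B250.0-282.5
s8 -0.015 B84.5-111.0 O116.0-130.5 Y131.0-238.5 B249.0-282.5
s8 0.015 B84.0-111.0 O116.0-130.5 Y131.0-238.0 B249.0-282.0
s8 0.04 B84.0-101.0 O116.0-129.5 Y135.5-236.5 B248.5-281.5
```

Sliding the phantom has pressed the pad about 2.5 mm, and the phantom has moved about 11 mm. Another 60°.

Request:
{"name": "drive_tool", "arguments": {
  "steps": [
    [[13.4, -6, 0], 0],
    [[27.7, -9, 0], 0],
    [[42.3, -9, 0], 0],
    [[56.6, -6, 0], 0],
    [[70, 0, 0], 0]
  ]
}}

```text
clock: 14.0
tool_pos: [0.4966, -0.0137, 0.1265]
orientation: [[-0.975, 0.221, 0.004], [0.221, 0.975, 0.0], [-0.004, 0.001, -1.0]]
ft_force: [9.9, 2.6, -2.0]
opening: 0.0255
```

Run:
```python
from prof import *
camera("side");snap("side","s9.png");to([.6113,.022,.126]);prof('s9',(-.04,-.015,.015,.04))
```

```text
shift [-105.3   59.     0.8] pos [ 0.4956 -0.0125  0.1266] tooly 77.35 tilt [ 1.6e-03  6.0e-04 -1.0e+00] F [1.9 2.2 3.8] t 14.1 open 25.2
s9 -0.04 B90.0-107.0 O119.0-133.0 Y133.5-241.0 B250.0-282.5
s9 -0.015 B90.0-113.0 O118.0-133.0 Y133.5-240.5 B249.0-282.5
s9 0.015 B89.5-113.0 O118.0-132.0 Y132.5-240.5 B249.0-282.0
s9 0.04 B88.5-105.5 O118.5-131.0 Y137.5-238.0 B248.5-281.5
```

The pad is now pressed about 5.3 mm, and the phantom moved only 2.2 mm of the last 5 mm, so it should be against the stop. I'll go 48° more.

Request:
{"name": "drive_tool", "arguments": {
  "steps": [
    [[11.8, 8.6, 0], 0],
    [[21.6, 19.5, 0], 0],
    [[29, 32.2, 0], 0],
    [[33.5, 46.1, 0], 0],
    [[33.5, 46.1, 0], 0]
  ]
}}

```text
clock: 14.52
tool_pos: [0.4739, 0.0403, 0.1263]
orientation: [[-0.976, 0.219, 0.001], [0.219, 0.976, 0.0], [-0.001, 0.001, -1.0]]
ft_force: [-0.5, 1.2, 9.6]
opening: 0.0254
```

Run:
```python
from prof import *
camera("side");snap("side","s10.png");to([.6113,.022,.126]);xs=np.arange(-.05,.051,.0125).round(4)
prof('s5',xs);prof('s10',xs)
snap("top","top10.png");prof('top10',(-.04,-.02,0,.02,.04))
```

```text
shift [-137.8   13.9    0.3] pos [0.4738 0.0387 0.1262] tooly 77.31 tilt [ 7.e-04  0.e+00 -1.e+00] F [-2.   2.7  9.1] t 14.6167 open 24.9
s5 -0.05 B51.0-79.5 O85.0-119.0 B248.0-283.5
s5 -0.0375 B50.5-68.0 O85.5-120.0 Y120.5-228.5 B248.5-282.5
s5 -0.025 B51.0-79.5 O85.0-119.5 Y120.0-228.0 B248.5-282.0
s5 -0.0125 B51.5-79.5 O84.5-117.5 Y119.5-227.5 B248.0-282.5
s5 -0.0 B51.0-79.5 O84.5-118.0 Y118.5-227.0 B248.0-282.0
s5 0.0125 B51.0-79.0 O84.5-118.0 Y118.5-226.0 B247.5-282.0
s5 0.025 B50.5-79.0 O84.0-117.0 Y118.0-225.5 B248.0-281.5
s5 0.0375 B49.5-67.5 O85.0-117.0 Y117.5-225.5 B247.5-281.5
s5 0.05 B49.5-78.5 O84.0-122.0 B248.5-285.5
s10 -0.05 B94.0-113.5 O118.5-132.5 B249.5-283.0
s10 -0.0375 B94.0-110.5 O119.0-133.0 Y133.5-241.0 B249.5-282.5
s10 -0.025 B93.5-113.5 O118.0-133.0 Y133.5-240.5 B249.5-282.0
s10 -0.0125 B93.5-113.0 O118.5-132.5 Y133.0-240.5 B249.0-282.5
s10 -0.0 B93.0-113.0 O118.0-132.5 Y133.0-240.5 B249.0-282.0
s10 0.0125 B93.0-113.0 O118.0-132.5 Y133.0-240.0 B249.0-282.0
s10 0.025 B93.0-113.0 O118.0-132.0 Y132.5-240.0 B248.5-281.5
s10 0.0375 B93.0-110.5 O118.0-132.5 Y133.0-239.5 B248.5-281.5
s10 0.05 B92.5-112.5 O117.5-154.5 B248.5-285.5
top10 -0.04 B93.5-101.5 O115.0-126.5 Y137.0-239.0 B248.5-258.0
top10 -0.02 B93.0-103.0 O111.5-126.0 Y135.0-238.5 B248.0-259.0
top10 0 B93.0-103.0 O112.5-126.5 Y135.5-238.0 B247.0-259.0
top10 0.02 B93.0-102.5 O111.5-126.0 Y136.0-237.5 B247.5-258.0
top10 0.04 B93.0-102.0 O114.0-126.0 B248.0-258.0
```

The phantom is fixed at the stop, and the pad is pressed about 9.2 mm by side view and by turn count. I'll turn 7° more to reach about 10 mm, then release and rise.

Request:
{"name": "drive_tool", "arguments": {
  "steps": [
    [[0.4, 2.4, 0], 0],
    [[0.8, 4.9, 0], 0],
    [[1.1, 7.3, 0], 0],
    [[1.3, 8.7, 0], 0],
    [[1.3, 8.7, 0], 0]
  ]
}}

```text
clock: 15.08
tool_pos: [0.4742, 0.0463, 0.1261]
orientation: [[-0.975, 0.221, -0.0], [0.221, 0.975, -0.001], [-0.0, -0.001, -1.0]]
ft_force: [-1.8, -4.5, 10.4]
opening: 0.0252
```

Request:
{"name": "drive_tool", "arguments": {
  "steps": [
    [[0, 0, 0], 0],
    [[0, 0, 0], 0],
    [[0, 0, 0], 0],
    [[0, 0, 0], 0],
    [[0, 0, 0], 0]
  ],
  "gripper": 50
}}

```text
clock: 15.5
tool_pos: [0.474, 0.0471, 0.1258]
orientation: [[-0.975, 0.221, -0.0], [0.221, 0.975, -0.0], [0.0, -0.0, -1.0]]
ft_force: [0.2, -0.0, 0.4]
opening: 0.0501
```

Request:
{"name": "drive_tool", "arguments": {
  "steps": [
    [[0, 0, -10], 0],
    [[0, 0, -30], 0],
    [[0, 0, -55], 0],
    [[0, 0, -80], 0],
    [[0, 0, -105], 0]
  ]
}}

```text
clock: 15.92
tool_pos: [0.4737, 0.0471, 0.232]
orientation: [[-0.975, 0.221, -0.0], [0.221, 0.975, -0.0], [0.0, -0.0, -1.0]]
ft_force: [-0.2, 0.3, 0.9]
opening: 0.0502
```

Request:
{"name": "drive_tool", "arguments": {
  "steps": [
    [[10, 0, -10], 0],
    [[25, 0, -20], 0],
    [[40, 0, -30], 0],
    [[55, 0, -40], 0],
    [[60, 0, -40], 0]
  ]
}}

```text
clock: 16.33
tool_pos: [0.4144, 0.0608, 0.2722]
orientation: [[-0.975, 0.22, 0.001], [0.22, 0.975, 0.0], [-0.001, 0.001, -1.0]]
ft_force: [0.0, -0.1, 0.2]
opening: 0.0499
```

Run:
```python
from prof import *
camera("side");b=snap("side","s11.png");a=snap("top","top11.png");to([.6113,.022,.126])
prof('s11',(-.04,-.0125,.0125,.04));prof('top11',(-.04,-.02,0,.02,.04))
z=cv2.resize(b[110:330,210:410],(500,550));w=cv2.resize(a[150:270,220:340],(300,300));w=np.vstack([w,np.zeros((250,300,3),np.uint8)])
cv2.imwrite('pics/c11.png',np.hstack([z,w])[:,:,::-1])
```

```text
shift [-199.1    5.8  144.6] pos [0.4158 0.0603 0.2706] tooly 77.25 tilt [ 1.e-04 -2.e-04 -1.e+00] F [ 0.5  0.2 -0.3] t 16.4833 open 50.2
s11 -0.04 B94.5-111.5 O119.0-133.0 Y133.5-241.0 B250.0-282.5
s11 -0.0125 B94.5-113.0 O118.0-132.5 Y133.0-240.5 B249.0-282.5
s11 0.0125 B94.0-113.5 O118.0-132.5 Y133.0-240.0 B249.0-281.5
s11 0.04 B93.0-110.0 O118.0-131.0 Y137.5-238.0 B248.5-281.5
top11 -0.04 B93.5-103.5 O115.0-126.5 Y136.5-239.0 B249.0-258.0
top11 -0.02 B93.5-104.0 O111.5-126.0 Y135.0-238.5 B248.5-259.0
top11 0 B93.5-102.5 O112.0-126.5 Y135.0-238.0 B247.0-259.0
top11 0.02 B93.5-102.5 O111.5-126.0 Y136.0-237.5 B247.5-258.0
top11 0.04 B93.5-101.5 O114.0-126.0 B248.0-258.0
```

View pics/c11.png

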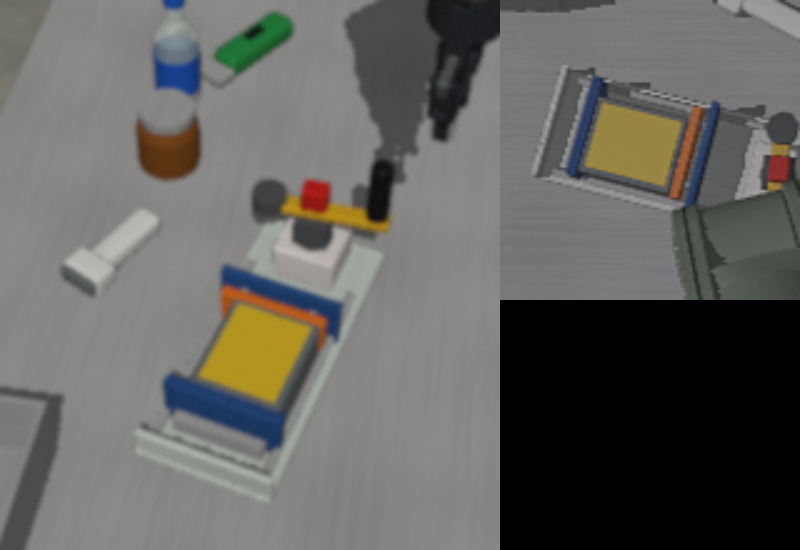

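The final picture shows the crank seated on the flange and the phantom against the blue stop. The gripper is clear and the bystanders in view have not moved. The pad is pressed about 10 mm (side view: jaw 43.5 mm minus pad 33.5 mm). Handing in.

```bash
python3 -c "
from rig import *
print(sign_off())"
```

```text
the job is handed in; nothing more can be done
None
```

I carried the crank by its red boss onto the spindle, seated it fully and let go. I then took it by the black grip and wound about 535° clockwise, released it and backed off. The job was handed in at about 16.5 s on the robot's clock.

- **Seating:** the hub made contact within 0.5 mm of the expected seat height. The last picture still shows it down on the flange.
- **Clamping:** the phantom is against the stop: it moved about 14 mm, then stayed still while the jaw kept advancing. The pad is pressed in about 10 mm by the side view and about 10.3 mm by turn count, less socket play. The top view read lower, about 8 to 9 mm. All are well short of the 20 mm limit.
- **Forces and surroundings:** the highest wrist force I read, at the end of a move, was about 12 N. The bystanders in the last picture (gel, jar, probe and clippers) look undisturbed. I did not check the bowl and weight again, but the arm stayed well away from them.

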